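# Gauge the battery housing through the guide blocks into the tray

### The job

Gently push the black battery housing along the shelf, long way on, through the narrow gap between the two guide blocks at the head of the chute, so that it slides down and ends lying flat in the small oak tray below. Only push it, with the fingertips or the outside of the fingers: do not pinch it, pick it up or lift it. Leave everything else on the shelf standing where it is.

Things in the scene. Friction and masses are not known exactly. Their poses are not given: they have to be found in the camera images.
- housing_mid (a point): Centre (half-way up) of the black bakelite battery housing: a closed box 70 long (its x), 50 wide (its y), 28 high (z), about 0.1 kg, loose, lying flat on the shelf. It starts to one side of the line through the gap and turned by up to about 30 degrees; either end may go first. It slides under light pushes (about 1 N).
- chute: Fixed chute. Origin: at shelf-top level, on the lip where the bed starts to fall, in the middle of the gap; z up, x level, along the gap and downhill. The slippery bed falls 58 over a run of 100, between walls 66 apart, to an oak tray (inside x 100 to 220, 90 wide, walls 30 high, open to the bed). Once the housing's centre is some 15 past the lip it tips and slides in by itself.
- gap (a point): On the surface midway between the two fixed oak guide blocks, 20 before the lip; axes as the chute's. Each block is 30 along x, 26 along y, 38 high; the gap between them is 56 wide (y -28 to +28) and 30 long (x -15 to +15).
- shelf: Fixed pine shelf, origin at table height under its middle. Flat top 70 above the table, 680 wide (y), from x = -135; at x = +85 the chute's slippery apron (200 wide) carries it on flush for 50 to the lip.
- rivet_tin: Bystander: low round bare-metal tin, 54 diameter, 24 high, standing on the shelf on the other side from the housing (mm; origin at the centre of its underside).
- punch0: Bystander: copper rivet punch standing upright beside the guide block at chute +y, foot 18 diameter, 56 high (mm; origin at the centre of its underside).
- punch1: Bystander: the same kind of punch beside the guide block at chute -y (mm; origin at the centre of its underside).
- punch2: Bystander: the same kind of punch, standing on the +y part of the shelf (mm; origin at the centre of its underside).
- monkey: Bystander: painted tin monkey drummer, base 56 x 56, 108 high, near the +y end of the shelf (mm; origin at the centre of its underside).
- bus: Bystander: yellow tin bus shell, 152 x 54 x 56 high, long side along its x, near the -y end of the shelf (mm; origin at the centre of its underside).
- jar: Bystander: small glass jar with steel cap, 44 diameter, 55 high, near the +y end of the shelf (mm; origin at the centre of its underside).

How it is judged:
On the way:
1. the housing lies flat in the gap between the guide blocks, long way on (x of housing_mid in the frame of chute between -0.05 and 0 m and y of housing_mid in the frame of chute between -0.006 and 0.006 m and z of housing_mid in the frame of chute between 0.006 and 0.022 m and angle between the x axis of housing_mid and the x axis of chute, either way round below 0.2 rad and angle between housing_mid's own z axis and vertical below 0.2 rad), for 0.1 s.
At the end, for the whole second after the job is handed in: The housing lies at rest in the tray, right way up and flat (within 0.15 rad), its centre within 45 mm along and 35 mm across of the tray's middle, having passed between the guide blocks flat and long way on (x of housing_mid in the frame of chute between 0.115 and 0.205 m and y of housing_mid in the frame of chute between -0.035 and 0.035 m and z of housing_mid in the frame of chute between -0.053 and -0.036 m and angle between housing_mid's own z axis and vertical below 0.15 rad and linear speed of housing below 0.02 m/s); the robot touches nothing.
It fails at once if the housing is lifted more than 12 mm off the shelf (z of housing_mid in the frame of chute above 0.026 m).
It fails at once if the housing is pinched or shoved with more than 20 N (contact force between the fingers and housing above 20 N).
It fails at once if another thing on the shelf is moved more than 20 mm or tipped over (distance of any of rivet_tin, punch0, punch1, punch2, monkey, bus, jar from where it was at the start of the episode above 0.02 m or angle between any of rivet_tin, punch0, punch1, punch2, monkey, bus, jar's own z axis and vertical above 0.3 rad).
It also fails if it takes over 58 s, if anything falls off the work surface, if the arm or the gripper's body presses on something with over 40 N, if the wrist force passes 120 N, or if a joint passes its speed limit or range.

### The arm

A 6-joint arm with a two-finger parallel gripper is mounted at the origin on the work surface. World frame = base frame: x ahead of the robot, y to its left, z up, the work surface at z = 0. Lengths are in m, angles in rad, forces in N, time in s.
With the tool pointing down it reaches from about 0.35 to 0.975 m from the base axis. Payload 4.9 kg.
Tool frame: the origin (TCP) lies midway between the tips of the shut fingers; the grasp point (between the pads) lies 19 mm behind it; z points along the fingers, y is the line along which they close (so a half turn about z gives the same grasp; the last joint's range is limited). The gripper opens to 85 mm and grips with 20 to 120 N. Pads are 22 mm wide; open, the fingers measure 114 mm over their backs; the gripper's body (76 mm by 85 mm) begins 54 mm behind the grasp point. The pads swing forward as they close: fully open they stand 13 mm farther back than shut.
Start: joints at [1.084, 0.053, 1.613, -0, 1.476, -0.119], TCP at [0.225, 0.583, 0.231] pointing down, gripper open.
Joint ranges: [-3.01, 3.01], [-1.01, 2.22], [0.06, 2.58], [-1.02, 4.17], [0.09, 2.62], [-3.14, 3.14]. Speed limits (rad/s): [2.57, 2.57, 3.14, 3.14, 3.14, 3.14].

### API

Orientations are given as a unit quaternion [w, x, y, z].
In Python, from plant import state, grab_frame, job_done, cut_out, place_of gives the robot as it stands.
- The arm moves only by the tool jog_arm, never from a script. Its argument "motion" is text: rows parted by semicolons, each of 7 numbers parted by spaces: the opening in per cent of the stroke, from 0 (shut) to 100 (fully open), then the shift along the tool's x, y, z as a fraction of full scale, then the turn, a rotation vector about the tool's x, y, z as a fraction of full scale. A call has exactly 5 rows; each row is the pose to reach, as a shift and turn from the pose commanded when the call began, along the tool's axes at that moment; what a row does not reach only later rows make up. Full scale, the value 1, is 50 cm for a shift and 1.5 rad for a turn. A row lasts 1/8 s, in which the tool goes at most 62.5 mm and 10.7 degrees, less where a joint would pass 70% of its speed; a pose out of reach is approached as far as the arm can. A call with a number of a shift or a turn outside -1 to 1 is refused whole. A call with a gripper value outside its range is refused whole. The fingers move at their own pace and stop on an object; the grip force is fixed at half the most. Time passes only in rows, so rows that repeat a pose let the fingers close, or fill a call up. It gives the time, the measured TCP pose, the force, the opening and the grip force at its end, in the units of the state.
- state(): the state, without advancing time (a new reading comes with each control period).
- grab_frame(name): name is "scene" or "side" or "wrist"; returns a dict with "color" (420x560x3 uint8, red, green, blue), "range_z" (420x560 float32, m along the optical axis (not along the pixel's ray), 0 where there is no reading), "intrinsics" (3x3 intrinsics, pixels), "world_from_camera" (4x4, takes a point from camera to world coordinates). Camera axes: x right, y up, looking along -z (the intrinsics and any distortion apply to the point x, -y, -z); pixel columns grow to the right and rows downward; lengths in m; the calibration is good to about 2 mm. A picture is of the moment at which its call begins.
- job_done(): hands the job in; it is judged then, once.
Trained networks look in the newest picture that a camera, given by its name, has taken for a name from the list of things; names that differ only in an ending like _2 or _b are one class to them, and where a whole thing is asked for, a point or a joint stands for the part that bears it (a point fixed in the world has none). Each returns a list of dicts, best first, with "p" (0 to 1); they miss things now and then, are a little off and sometimes report something else, mostly with a low value. They report only what shows in the picture. A call takes as long as a camera call.
- cut_out(camera, thing): "pixels" (420x560 bool, what is visible of it).
- place_of(camera, thing): "at" ([x, y, z] in m, in world coordinates, good to about 4 mm: a listed point, or the origin of a listed thing).
The state is a dict: "time": time; "joint_pos": joint angles; "joint_vel": joint speeds; "joint_efforts": joint torques, N m; "tool_pos": TCP position; "tool_rot": TCP orientation; "contact_force": force on the tool from outside, world axes, zero at the start; "ft_torque": the same for the moment, N m; "gripper_width": opening from 0.0 (shut) to 1.0 (fully open); "grasp_force": force on a finger pad.
Only numpy, scipy, OpenCV 4.12 (cv2) and the standard library are available. Lean on these libraries where they do the work, as an engineer would, in place of code of your own. Each camera call takes 0.05 s, during which the arm holds its last target. There are 200 camera calls.

## Working session

There is one attempt and no reset: what is moved stays moved. The work goes in short steps, Python scripts to look and compute and a tool call to move; the robot and the scene stay as the last step left them, time stands still between calls to the robot, and variables do not carry over. Pictures are saved under pics/ and viewed, at most 10 in all, crops included, and the job is handed in when it is done.

Besides the shell and the picture viewer there is one more tool, called after "Request:" in YAML: its name, and indented under it one key for each argument. jog_arm: Moves the arm, as the interface text tells. Shift numbers are shares of 50 cm and turn numbers shares of 1.5 rad, none past 1 either way. Its arguments: {"type":"object","properties":{"motion":{"type":"string"}},"required":["motion"]}

```bash
mkdir -p pics
python3 - <<'E'
from plant import *
import cv2,numpy as np
s=state();print({k:np.round(v,3).tolist() for k,v in s.items()})
for c in ["scene","side"]:
    f=grab_frame(c);cv2.imwrite(f"pics/{c}0.png",f["color"][:,:,::-1]);print(c,np.round(f["intrinsics"],1).tolist(),np.round(f["world_from_camera"],3).tolist())
    for t in ["housing_mid","chute","gap","shelf","rivet_tin","punch0","punch1","punch2","monkey","bus","jar"]:
        print(t,[(np.round(r["at"],3).tolist(),round(float(r["p"]),2)) for r in place_of(c,t)[:3]])
E
```

```text
{'time': 0.0, 'joint_pos': [1.084, 0.053, 1.614, -0.0, 1.476, -0.119], 'joint_vel': [0.0, 0.001, -0.001, -0.001, 0.0, 0.0], 'joint_efforts': [0.0, -39.367, -37.018, 0.0, 0.007, -0.0], 'tool_pos': [0.224, 0.583, 0.23], 'tool_rot': [-0.0, 0.183, 0.983, -0.001], 'contact_force': [0.042, 0.744, -0.83], 'ft_torque': [0.027, 0.036, -0.006], 'grasp_force': 0.0, 'gripper_width': 1.0}
scene [[390.6, 0.0, 271.6], [0.0, 390.6, 214.6], [0.0, 0.0, 1.0]] [[0.411, -0.716, 0.564, 1.069], [0.912, 0.323, -0.253, -0.218], [-0.001, 0.619, 0.786, 0.835], [0.0, 0.0, 0.0, 1.0]]
housing_mid [([0.53, -0.098, 0.082], 0.95), ([0.505, 0.009, -0.004], 0.41), ([0.619, -0.086, 0.07], 0.22)]
chute [([0.64, -0.011, 0.07], 0.58)]
gap [([0.625, -0.011, 0.072], 0.61)]
shelf [([0.506, 0.011, -0.006], 0.92)]
rivet_tin [([0.523, 0.119, 0.071], 0.94)]
punch0 [([0.574, 0.242, 0.071], 0.57), ([0.625, 0.069, 0.069], 0.54), ([0.617, -0.086, 0.071], 0.5)]
punch1 [([0.574, 0.242, 0.071], 0.57), ([0.625, 0.069, 0.069], 0.54), ([0.617, -0.086, 0.071], 0.5)]
punch2 [([0.574, 0.242, 0.071], 0.57), ([0.625, 0.069, 0.069], 0.54), ([0.
[... 348 characters left out ...]
72, 0.684], [0.0, 0.0, 0.0, 1.0]]
housing_mid [([0.526, -0.088, 0.083], 0.79)]
chute [([0.64, -0.01, 0.07], 0.78)]
gap [([0.623, -0.011, 0.07], 0.88), ([0.503, 0.294, 0.07], 0.29)]
shelf [([0.506, 0.007, -0.0], 0.61)]
rivet_tin [([0.525, 0.121, 0.069], 0.69), ([0.619, -0.09, 0.07], 0.35)]
punch0 [([0.643, -0.01, 0.071], 0.66), ([0.572, 0.246, 0.07], 0.61), ([0.628, 0.068, 0.072], 0.54)]
punch1 [([0.643, -0.01, 0.071], 0.66), ([0.572, 0.246, 0.07], 0.61), ([0.628, 0.068, 0.072], 0.54)]
punch2 [([0.643, -0.01, 0.071], 0.66), ([0.572, 0.246, 0.07], 0.61), ([0.628, 0.068, 0.072], 0.54)]
monkey [([0.503, 0.297, 0.07], 0.95)]
bus [([0.469, -0.285, 0.068], 0.93)]
jar [([0.431, 0.252, 0.072], 0.57)]
```

```bash
cat > h.py <<'E'
from plant import *
import cv2,numpy as np
def cloud(f):
    K=f["intrinsics"];z=f["range_z"];v,u=np.mgrid[:420,:560]
    P=np.stack([(u-K[0,2])*z/K[0,0],-(v-K[1,2])*z/K[1,1],-z],-1)
    T=f["world_from_camera"];return P@T[:3,:3].T+T[:3,3]
def rect(P,m):
    p=P[m][:,:2].astype(np.float32)
    c,(w,h),a=cv2.minAreaRect(p*1000)
    if w<h: a+=90;w,h=h,w
    return np.round(c,1).tolist(),round(w,1),round(h,1),round((a+90)%180-90,1)
def housing(cam):
    f=grab_frame(cam);P=cloud(f);r=cut_out(cam,"housing_mid")
    if not r: return cam,None
    m=r[0]["pixels"]&(f["range_z"]>0)
    m=cv2.erode(m.astype(np.uint8),np.ones((2,2)))>0
    z=P[m][:,2]
    t=m&(abs(P[...,2]-.098)<.004)
    return cam,round(float(r[0]["p"]),2),int(t.sum()),rect(P,t) if t.sum()>20 else None,np.round(np.median(P[t],0),4).tolist()
E
python3 - <<'E'
from h import *
for c in ["scene","side"]:
    print(housing(c))
    f=grab_frame(c);P=cloud(f)
    m=(abs(P[...,2]-.108)<.004)&(abs(P[...,0]-.625)<.05)&(abs(P[...,1]+.011)<.07)
    for s in (1,-1):
        q=m&((P[...,1]+.011)*s>0);print(s,q.sum(),rect(P,q),np.median(P[q],0))
E
```

```text
('scene', 0.77, 481, ([528.5, -95.0], 69.1, 49.4, 1.8), [0.5318, -0.0951, 0.0991])
1 137 ([621.3, 28.2], 30.7, 25.5, -1.0) [0.62290155 0.02803308 0.10836748]
-1 145 ([621.0, -53.9], 32.1, 25.8, -0.6) [ 0.62197785 -0.05431161  0.10847504]
('side', 0.57, 469, ([526.6, -90.5], 67.1, 48.4, 1.5), [0.5264, -0.0875, 0.0975])
1 160 ([622.4, 30.5], 30.3, 26.7, 1.6) [0.62195629 0.03206081 0.10711271]
-1 146 ([621.4, -59.2], 43.4, 29.6, 89.8) [ 0.61997299 -0.05085032  0.10691369]
```

View pics/scene0.png

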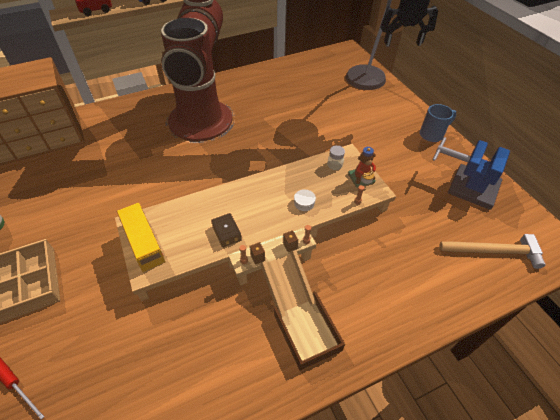

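View pics/side0.png

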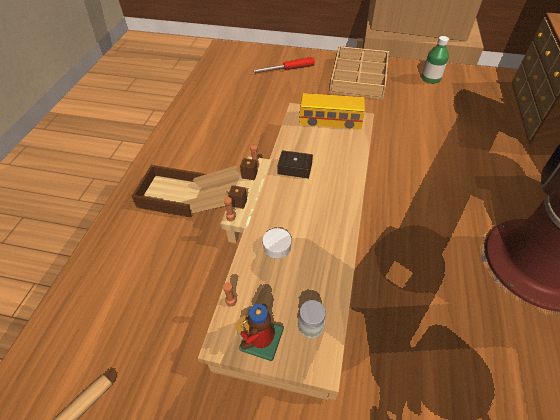

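The pictures show the housing at (227,229) in scene and (295,163) in side. It lies nearly parallel to the gap axis, about 82 mm to the -y side. The blocks are at (258,252) and (291,239), and the tin at (305,200). I'll push it sideways with +y first, then along +x.

```bash
cat >> h.py <<'E'
from scipy.spatial.transform import Rotation as R
def goto(x,y,z,yaw):  # yaw: world angle of tool x, deg, tool down; gives full-scale fractions
    s=state();q=s["tool_rot"];C=R.from_quat([q[1],q[2],q[3],q[0]])
    a=np.radians(yaw);X=np.array([np.cos(a),np.sin(a),0]);Z=np.array([0,0,-1.]);G=R.from_matrix(np.c_[X,np.cross(Z,X),Z])
    print("t",round(s["time"],2),"shift",np.round(C.inv().apply(np.array([x,y,z])-s["tool_pos"])/.5,4),"turn",np.round((C.inv()*G).as_rotvec()/1.5,4))
E
python3 - <<'E'
from h import *
goto(.5275,-.16,.23,90)
for c in ["scene","side"]:
    f=grab_frame(c);P=cloud(f)
    m=(P[...,0]>.66)&(P[...,0]<.72)&(abs(P[...,1]+.011)<.027)&(P[...,2]<.07)&(P[...,2]>.01)
    q=P[m];A=np.c_[q[:,:2],np.ones(len(q))];s=np.linalg.lstsq(A,q[:,2],rcond=None)[0];print(c,len(q),s,"lip x",(.07-s[2]+s[1]*.011)/s[0],np.degrees(np.arctan2(-s[1],-s[0])))
    m=(P[...,0]>.72)&(P[...,0]<.9)&(abs(P[...,1])<.12)&(abs(P[...,2]-.042)<.004);
    m=m&(P[...,0]>.75);print(rect(P,m))
E
```

```text
t 1.5 shift [-1.0995 -1.1692  0.0026] turn [0.    0.    0.802]
scene 706 [-0.58065206  0.00725052  0.44247966] lip x 0.6413477672845351 -0.7154071724068856
([809.5, -14.4], 118.2, 102.8, -0.5)
side 175 [-0.57700528  0.01096916  0.44002874] lip x 0.6410826646713459 -1.0890904087080022
([811.0, -12.3], 120.9, 104.3, -0.2)
```

Request:
jog_arm:
  motion: "30 -0.08 -0.085 0 0 0 0.08; 30 -0.16 -0.17 0 0 0 0.16; 30 -0.24 -0.255 0 0 0 0.24; 30 -0.32 -0.34 0 0 0 0.32; 30 -0.4 -0.425 0 0 0 0.4"

```text
time: 2.22
tool_pos: [0.3353, 0.3114, 0.2315]
tool_rot: [0.0, 0.467, 0.884, 0.0]
contact_force: [0.5, -0.3, 0.0]
gripper_width: 0.296
grasp_force: 0.0
```

```bash
python3 -c "
from h import *
goto(.5275,-.16,.23,90)"
```

```text
t 2.23 shift [-0.9951 -0.2148  0.0031] turn [ 7.000e-04 -1.000e-04  3.998e-01]
```

Request:
jog_arm:
  motion: "40 -0.12 -0.026 0 0 0 0.08; 40 -0.24 -0.052 0 0 0 0.16; 40 -0.36 -0.078 0 0 0 0.24; 40 -0.48 -0.104 0 0 0 0.32; 40 -0.6 -0.13 0 0 0 0.4"

```text
time: 2.85
tool_pos: [0.452, 0.027, 0.2318]
tool_rot: [0.001, 0.708, 0.707, 0.001]
contact_force: [0.8, 0.7, -0.4]
gripper_width: 0.403
grasp_force: 0.0
```

```bash
python3 -c "
from h import *
goto(.5275,-.16,.23,90)"
```

```text
t 2.85 shift [-0.3738  0.1514  0.0037] turn [ 0.001  -0.0001 -0.0008]
```

Request:
jog_arm:
  motion: "40 -0.1 0.04 0 0 0 0; 40 -0.2 0.08 0 0 0 0; 40 -0.3 0.12 0.02 0 0 0; 40 -0.374 0.151 0.06 0 0 0; 40 -0.374 0.151 0.16 0 0 0"

```text
time: 3.48
tool_pos: [0.5304, -0.1614, 0.1538]
tool_rot: [0.004, 0.707, 0.707, 0.001]
contact_force: [-0.6, -0.2, -0.8]
gripper_width: 0.401
grasp_force: 0.0
```

Run:
```python
from h import *
goto(.5275,-.16,.082,90)
print(housing("scene"),housing("side"))
f=grab_frame("wrist");cv2.imwrite("pics/w1.png",f["color"][:,:,::-1])
```

```text
t 3.48 shift [ 0.0033 -0.0069  0.1435] turn [ 0.0045  0.0023 -0.0003]
('scene', 0.95, 475, ([529.0, -94.9], 68.7, 48.6, 1.2), [0.5308, -0.0953, 0.0991]) ('side', 0.73, 489, ([527.1, -89.9], 68.7, 49.9, 0.9), [0.5261, -0.0872, 0.0977])
```

View pics/w1.png

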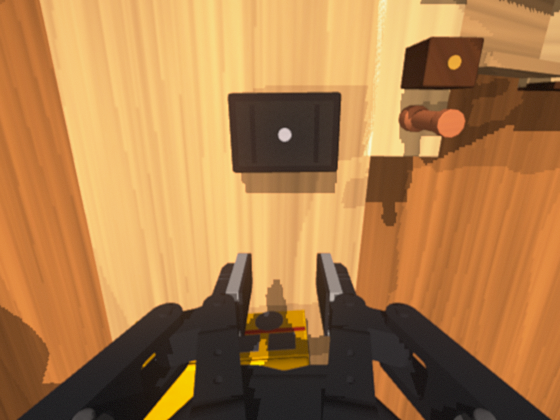

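Request:
jog_arm:
  motion: "40 0.003 -0.007 0.08 0 0 0; 40 0.003 -0.007 0.142 0 0 0; 40 0.02 -0.007 0.142 0 0 0; 40 0.04 -0.007 0.142 0 0 0; 40 0.055 -0.007 0.142 0 0 0"

```text
time: 4.35
tool_pos: [0.5257, -0.1298, 0.083]
tool_rot: [0.002, 0.706, 0.708, 0.001]
contact_force: [0.5, 0.0, 0.2]
gripper_width: 0.398
grasp_force: 0.0
```

Run:
```python
from h import *
goto(.5275,-.0475,.082,90)
print(housing("scene"),housing("side"))
```

```text
t 4.35 shift [0.1647 0.0043 0.0018] turn [0.0028 0.001  0.0026]
('scene', 0.93, 369, ([528.0, -94.0], 69.7, 48.9, 0.0), [0.5337, -0.0881, 0.0993]) ('side', 0.81, 501, ([527.1, -91.0], 68.8, 48.9, 0.3), [0.5268, -0.0888, 0.0975])
```

Close to contact. Push 50 mm slowly, keeping some in hand.

Request:
jog_arm:
  motion: "40 0.02 0.004 0 0 0 0; 40 0.04 0.004 0 0 0 0; 40 0.06 0.004 0 0 0 0; 40 0.08 0.004 0 0 0 0; 40 0.1 0.004 0 0 0 0"

```text
time: 5.18
tool_pos: [0.5258, -0.0795, 0.0803]
tool_rot: [0.0, 0.706, 0.708, -0.0]
contact_force: [0.5, -1.6, 1.6]
gripper_width: 0.403
grasp_force: 0.8
```

Run:
```python
from h import *
goto(.5275,-.0475,.082,90)
print(housing("scene"),housing("side"))
```

```text
t 5.17 shift [ 0.064   0.0036 -0.0034] turn [-0.      0.      0.0021]
('scene', 0.68, 301, ([530.5, -44.7], 66.8, 49.9, 0.9), [0.5401, -0.0366, 0.0991]) ('side', 0.72, 525, ([527.2, -38.9], 66.7, 48.0, 0.1), [0.5268, -0.0365, 0.0978])
```

Request:
jog_arm:
  motion: "40 0.015 0.004 0 0 0 0; 40 0.03 0.004 0 0 0 0; 40 0.045 0.004 0 0 0 0; 40 0.055 0.004 0 0 0 0; 40 0.061 0.004 0 0 0 0"

```text
time: 6.0
tool_pos: [0.5277, -0.0494, 0.0803]
tool_rot: [0.0, 0.706, 0.708, -0.0]
contact_force: [-0.4, -0.5, 0.1]
gripper_width: 0.399
grasp_force: 0.3
```

Run:
```python
from h import *
print(state()["tool_pos"],housing("scene"),housing("side"))
```

```text
[ 0.52772218 -0.04935919  0.08028666] ('scene', 0.6, 271, ([532.3, -15.0], 67.6, 48.5, 0.4), [0.5435, -0.0058, 0.099]) ('side', 0.6, 583, ([529.3, -10.3], 67.4, 49.0, 0.1), [0.5291, -0.0078, 0.0977])
```

Request:
jog_arm:
  motion: "16 -0.04 0 0 0 0 0; 16 -0.04 0 -0.12 0 0 0; 16 0 -0.06 -0.2 0 0 -0.12; 16 0.05 -0.12 -0.2 0 0 -0.24; 16 0.076 -0.15 -0.2 0 0 -0.36"

```text
time: 6.82
tool_pos: [0.4521, -0.0124, 0.1812]
tool_rot: [0.001, 0.489, 0.872, 0.0]
contact_force: [0.7, 0.5, 0.4]
gripper_width: 0.16
grasp_force: 0.0
```

Request:
jog_arm:
  motion: "16 0 0 0 0 0 -0.12; 16 0 0 0 0 0 -0.24; 16 0 0 0 0 0 -0.36; 16 0 0 0 0 0 -0.48; 16 0 0 0 0 0 -0.6"

```text
time: 7.45
tool_pos: [0.4528, -0.0132, 0.1805]
tool_rot: [0.0, 0.061, 0.998, -0.0]
contact_force: [-0.3, 0.0, -0.2]
gripper_width: 0.159
grasp_force: 0.0
```

Run:
```python
from h import *
goto(.453,-.0105,.082,179.3)
print(housing("scene"),housing("side"))
for c in ["scene","side"]:
    f=grab_frame(c);P=cloud(f)
    m=(abs(P[...,2]-.108)<.004)&(abs(P[...,0]-.625)<.05)&(abs(P[...,1]+.011)<.07)
    for s in (1,-1):
        q=m&((P[...,1]+.011)*s>0);print(s,q.sum(),rect(P,q),np.median(P[q],0), P[q][:,1].min(),P[q][:,1].max())
```

```text
t 7.45 shift [0.0003 0.0055 0.1969] turn [-0.0003  0.0002 -0.0738]
('scene', 0.6, 442, ([531.0, -15.7], 69.2, 47.8, -1.9), [0.5333, -0.0163, 0.0991]) ('side', 0.91, 551, ([528.2, -10.5], 65.3, 48.9, 0.2), [0.5267, -0.0082, 0.0978])
1 135 ([621.6, 28.2], 32.0, 26.3, -1.8) [0.62222875 0.02750232 0.1085861 ] 0.01490375821795284 0.04154552835275302
-1 141 ([620.0, -53.6], 31.9, 25.0, -1.3) [ 0.62175678 -0.05398557  0.10873135] -0.06632666081442362 -0.040870458371131374
1 158 ([622.3, 30.5], 30.1, 28.9, 1.4) [0.62164736 0.03232506 0.10706477] 0.016346659210134118 0.04498336858077101
-1 147 ([621.3, -59.3], 41.9, 29.8, 90.0) [ 0.61953834 -0.05179962  0.10714301] -0.08020689495494293 -0.03830443130776895
```

Request:
jog_arm:
  motion: "16 0 0 0 0 0 -0.04; 16 0 0 0 0 0 -0.074; 16 0 0 0 0 0 -0.074; 16 0 0 0 0 0 -0.074; 16 0 0 0 0 0 -0.074"

```text
time: 8.38
tool_pos: [0.4527, -0.012, 0.1803]
tool_rot: [0.0, 0.009, 1.0, -0.0]
contact_force: [-1.0, -0.1, 0.2]
gripper_width: 0.163
grasp_force: 0.0
```

Run:
```python
from h import *
goto(.453,-.0105,.082,179.3)
f=grab_frame("wrist");cv2.imwrite("pics/w2.png",f["color"][:,:,::-1])
print(housing("wrist"))
P=cloud(f)
m=(abs(P[...,2]-.108)<.004)&(abs(P[...,0]-.625)<.05)&(abs(P[...,1]+.011)<.07)
for s in (1,-1):
    q=m&((P[...,1]+.011)*s>0);print(s,q.sum(),rect(P,q),P[q][:,1].min(),P[q][:,1].max())
```

```text
t 8.38 shift [-0.0006  0.003   0.1966] turn [-0.      0.     -0.0035]
('wrist', 0.79, 1748, ([528.7, -13.6], 70.5, 25.6, -0.2), [0.5273, -0.0132, 0.0979])Traceback (most recent call last):
  File "<stdin>", line 8, in <module>
    return umr_minimum(a, axis, None, out, keepdims, initial, where)
ValueError: zero-size array to reduction operation minimum which has no identity
```

View pics/w2.png

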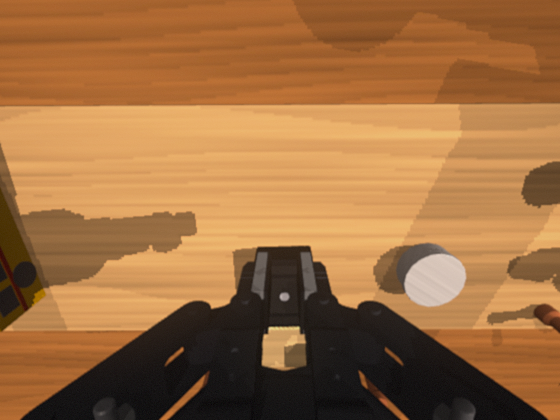

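Request:
jog_arm:
  motion: "16 0 -0.001 0.1 0 0 0; 16 0 -0.001 0.19 0 0 0; 16 0 -0.001 0.2 0 0 0; 16 -0.025 -0.001 0.2 0 0 0; 16 -0.05 -0.001 0.2 0 0 0"

```text
time: 9.15
tool_pos: [0.4806, -0.0133, 0.083]
tool_rot: [0.002, 0.008, 1.0, -0.0]
contact_force: [0.3, -0.8, 1.1]
gripper_width: 0.159
grasp_force: 0.0
```

Request:
jog_arm:
  motion: "16 -0.015 0 0 0 0 0; 16 -0.03 0 0 0 0 0; 16 -0.045 0 0 0 0 0; 16 -0.06 0 0 0 0 0; 16 -0.07 0 0 0 0 0"

```text
time: 9.78
tool_pos: [0.513, -0.0135, 0.0803]
tool_rot: [-0.0, 0.008, 1.0, 0.0]
contact_force: [-1.1, 0.1, 0.7]
gripper_width: 0.161
grasp_force: 0.7
```

```bash
cat >> h.py <<'E'
def edges(c):
    f=grab_frame(c);P=cloud(f);o=[]
    m=(abs(P[...,2]-.108)<.004)&(abs(P[...,0]-.622)<.02)&(abs(P[...,1]+.011)<.05)
    y=P[m][:,1]; print(c,"inner",y[y>-.01].min(),y[y<-.01].max())
    m=(abs(P[...,2]-.098)<.004)&(abs(P[...,0]-.56)<.07)&(abs(P[...,1]+.011)<.045)&(P[...,0]<.604)
    print("hous",m.sum(),rect(P,m))
E
python3 - <<'E'
from h import *
goto(.517,-.0125,.08,179.3)
print(housing("scene"),housing("side"))
f=grab_frame("scene");cv2.imwrite("pics/s2.png",cv2.resize(f["color"][180:300,180:340,::-1],None,fx=5,fy=5,interpolation=cv2.INTER_CUBIC))
edges("scene");edges("side")
E
```

```text
t 9.78 shift [-0.0079  0.0021  0.0005] turn [ 0.     -0.0001 -0.003 ]
('scene', 0.72, 493, ([560.0, -14.7], 67.6, 49.9, -1.0), [0.5626, -0.0164, 0.099]) ('side', 0.91, 446, ([558.0, -10.7], 65.7, 48.3, -1.0), [0.5628, -0.0051, 0.0978])
scene inner 0.015026500263209036 -0.040898666977025655
hous 546 ([550.2, -14.9], 89.3, 49.8, -1.3)
side inner 0.016904722169596265 -0.036479753081866906
hous 562 ([548.8, -12.2], 92.4, 50.9, -0.4)
```

View pics/s2.png

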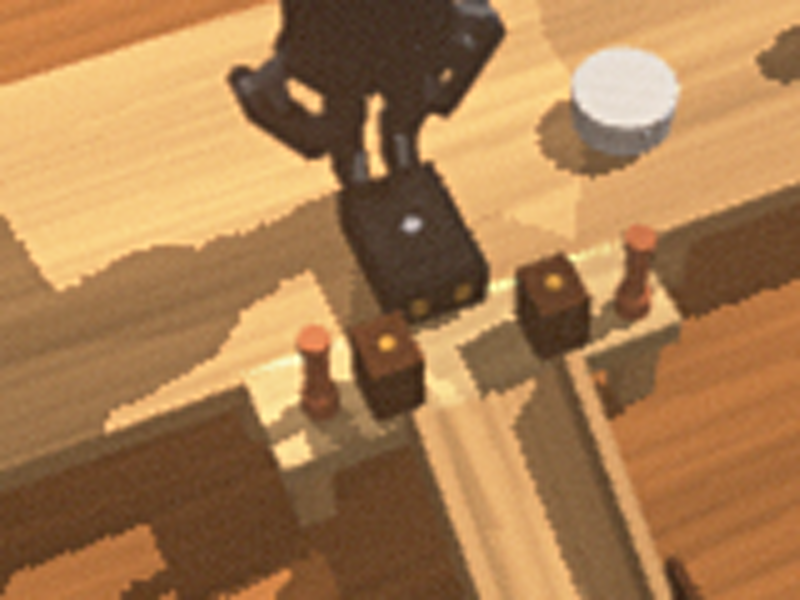

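Crop: the housing is just short of the gap, about 2 mm to the left (chute -y) of centre and straight. I'll push on slightly obliquely.

Request:
jog_arm:
  motion: "16 -0.006 0.001 0 0 0 0; 16 -0.012 0.002 0 0 0 0; 16 -0.018 0.004 0 0 0 0; 16 -0.024 0.005 0 0 0 0; 16 -0.026 0.005 0 0 0 0"

```text
time: 10.75
tool_pos: [0.5259, -0.0111, 0.0803]
tool_rot: [-0.0, 0.008, 1.0, 0.0]
contact_force: [-1.4, -0.3, 0.4]
gripper_width: 0.167
grasp_force: 0.5
```

Run:
```python
from h import *
goto(.517,-.0125,.08,179.3)
print(housing("scene"),housing("side"))
print(housing("scene"),housing("side"))
f=grab_frame("side");cv2.imwrite("pics/s3.png",cv2.resize(f["color"][120:240,180:340,::-1],None,fx=5,fy=5,interpolation=cv2.INTER_CUBIC))
```

```text
t 10.75 shift [ 0.0177 -0.003   0.0007] turn [ 0.     -0.0001 -0.003 ]
('scene', 0.86, 490, ([573.2, -13.7], 67.4, 48.8, -0.4), [0.5754, -0.0144, 0.099]) ('side', 0.82, 409, ([569.9, -7.6], 64.3, 46.1, -1.7), [0.5751, -0.0023, 0.0978])
('scene', 0.65, 486, ([573.8, -12.8], 66.2, 50.7, -0.1), [0.5758, -0.0143, 0.0991]) ('side', 0.76, 455, ([571.4, -8.8], 67.0, 48.4, -0.4), [0.577, -0.0031, 0.0977])
```

View pics/s3.png

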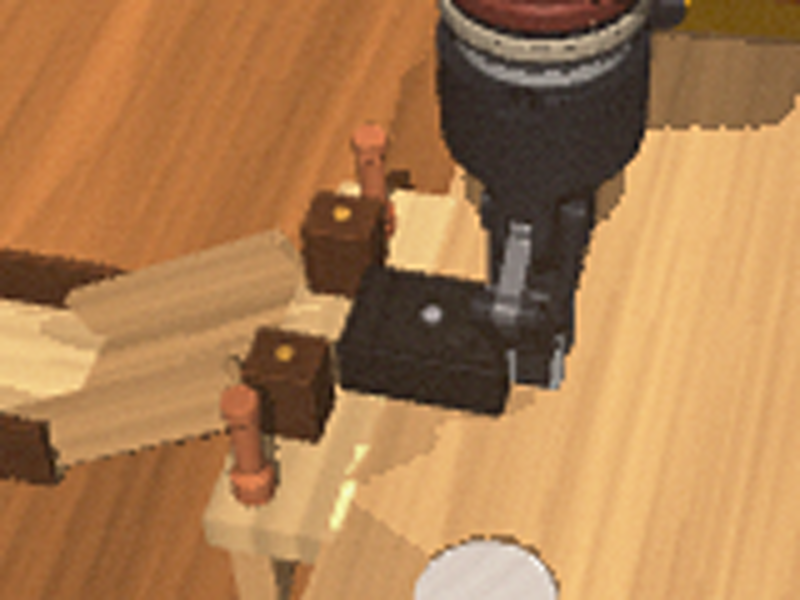

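Now centred, with its front at the block faces. I'll push straight in, slowly.

Request:
jog_arm:
  motion: "16 -0.01 0 0 0 0 0; 16 -0.02 0 0 0 0 0; 16 -0.03 0 0 0 0 0; 16 -0.04 0 0 0 0 0; 16 -0.05 0 0 0 0 0"

```text
time: 11.82
tool_pos: [0.5511, -0.0116, 0.0803]
tool_rot: [-0.0, 0.008, 1.0, 0.0]
contact_force: [-0.4, -0.5, 0.2]
gripper_width: 0.163
grasp_force: 0.2
```

Run:
```python
from h import *
print(housing("scene"),housing("side"))
```

```text
('scene', 0.81, 465, ([599.0, -14.4], 67.0, 47.6, 0.4), [0.601, -0.014, 0.099]) ('side', 0.9, 380, ([596.0, -9.9], 66.0, 48.2, -1.9), [0.6017, -0.0047, 0.0977])
```

Request:
jog_arm:
  motion: "16 -0.012 0 0 0 0 0; 16 -0.024 0 0 0 0 0; 16 -0.036 0 0 0 0 0; 16 -0.048 0 0 0 0 0; 16 -0.06 0 0 0 0 0"

```text
time: 12.65
tool_pos: [0.5811, -0.0121, 0.0803]
tool_rot: [-0.0, 0.008, 1.0, 0.0]
contact_force: [-0.5, 0.8, 0.1]
gripper_width: 0.157
grasp_force: 0.2
```

Run:
```python
from h import *
print(housing("scene"),housing("side"))
```

```text
('scene', 0.8, 556, ([628.6, -13.5], 66.9, 50.3, -0.6), [0.6309, -0.0145, 0.099]) ('side', 0.73, 339, ([626.9, -9.6], 66.8, 47.6, -0.7), [0.6359, -0.0041, 0.0979])
```

Centre is 13 mm short of the lip, flat and centred. Over the lip now.

Request:
jog_arm:
  motion: "16 -0.012 0 0 0 0 0; 16 -0.024 0 0 0 0 0; 16 -0.036 0 0 0 0 0; 16 -0.048 0 0 0 0 0; 16 -0.06 0 0 0 0 0"

```text
time: 13.48
tool_pos: [0.6113, -0.0127, 0.0804]
tool_rot: [0.0, 0.008, 1.0, -0.0]
contact_force: [-0.1, 0.2, 0.7]
gripper_width: 0.16
grasp_force: 0.0
```

Run:
```python
from h import *
print(housing("scene"),[r for r in place_of("scene","housing_mid")[:1]])
```

```text
('scene', 0.69, 18, None, [0.6567, -0.02, 0.0947]) [{'at': [0.6776, -0.0178, 0.066], 'p': 0.64}]
```

Request:
jog_arm:
  motion: "16 0 0 0 0 0 0; 16 0.03 0 0 0 0 0; 16 0.07 0 0 0 0 0; 16 0.12 0 0 0 0 0; 16 0.16 0 -0.05 0 0 0"

```text
time: 14.25
tool_pos: [0.5267, -0.0108, 0.1028]
tool_rot: [-0.003, 0.008, 1.0, 0.0]
contact_force: [-0.1, 0.8, 0.3]
gripper_width: 0.159
grasp_force: 0.0
```

Request:
jog_arm:
  motion: "16 0 0 -0.05 0 0 0; 16 0 0 -0.1 0 0 0; 16 0 0 -0.15 0 0 0; 16 0 0 -0.15 0 0 0; 16 0 0 -0.15 0 0 0"

```text
time: 14.88
tool_pos: [0.5296, -0.0111, 0.179]
tool_rot: [-0.001, 0.008, 1.0, 0.0]
contact_force: [-0.0, -0.4, -0.6]
gripper_width: 0.158
grasp_force: 0.0
```

Run:
```python
from h import *
for c in ("scene","side"):
    f=grab_frame(c);P=cloud(f);r=cut_out(c,"housing_mid");print(c,[x["at"] for x in place_of(c,"housing_mid")[:1]])
    if r:
        q=P[r[0]["pixels"]];t=r[0]["pixels"]&(abs(P[...,2]-.04)<.005);print(t.sum(),rect(P,t),np.percentile(P[t][:,2],[10,50,90]))
    if c=="scene": cv2.imwrite("pics/end.png",f["color"][:,:,::-1])
```

```text
scene [[0.7866, -0.0178, 0.0262]]
743 ([785.3, -16.1], 71.7, 50.0, -1.1) [0.03872801 0.04093326 0.042777  ]
side [[0.7867, -0.0141, 0.0267]]
529 ([784.9, -9.6], 74.4, 59.4, -0.5) [0.03759307 0.0394353  0.04101094]
```

View pics/end.png

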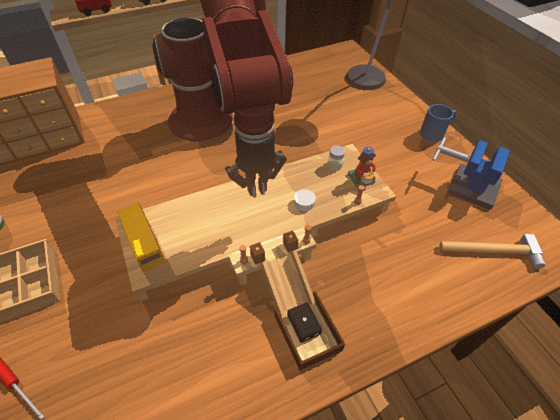

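The picture shows the housing flat in the tray at (305,322), chute x about 0.144. The bystanders have not moved and the arm is clear.

```bash
python3 -c "
from plant import *
print(job_done())"
```

```text
the job is handed in; nothing more can be done
None
```

The housing went through the gap flat and long way on, and now lies flat in the oak tray, about 16 mm short of its middle by the cameras. Nothing else on the shelf looked moved, and the job was handed in at about 15 s; the hand-in call gave no verdict.

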